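# Trial thumb slug held half-turned in the empty bench sleeve

### The arm

A 6-joint arm with a two-finger parallel gripper is mounted at the origin on the work surface. World frame = base frame: x ahead of the robot, y to its left, z up, the work surface at z = 0. Lengths are in m, angles in rad, forces in N, time in s.
With the tool pointing down it reaches from about 0.325 to 0.9 m from the base axis. Payload 6.1 kg.
Tool frame: the origin (TCP) lies midway between the tips of the shut fingers; the grasp point (between the pads) lies 19 mm behind it (arm.grasp_offset is the distance from the TCP to the grasp point, in m); x points along the fingers, y is the direction in which the jaws open and shut, and the axes are right-handed (so a half turn about x gives the same grasp; the last joint's range is limited). The gripper opens to 87 mm and grips with 3 to 60 N. Pads are 19 mm wide; open, the fingers measure 117 mm over their backs; the gripper's body (75 mm by 190 mm) begins 51 mm behind the grasp point.
Start: joints at [-1.418, 0.22, 1.526, -0, 1.395, -0.126], TCP at [0.172, -0.601, 0.201] pointing down, gripper open.
Joint ranges: [-2.98, 2.98], [-0.91, 2.08], [0.09, 2.57], [-1.24, 4.39], [0.2, 2.65], [-2.68, 2.68]. Speed limits (rad/s): [2.57, 2.57, 3.01, 3.14, 3.14, 3.14].

### API

Orientations are given as a rotation vector (axis times angle).
In Python, from workcell import arm, optics gives the robot as it stands.
- The arm moves only by the tool send_rows, never from a script. Its arguments are lists of equal length, an entry for each row: "slide": the shift along the tool's x, y, z in units of 40 mm (1.0 is 40 mm), a list of three; "roll": the turn about the tool's x in units of 6 degrees (1.0 is 6 degrees); "hand": the closure, from 0 (fully open) to 1 (shut). A call has 1 to 12 rows; each row shifts and turns the commanded pose from where the row before left it, along the tool's axes as they then stand; what a row does not reach is not made up. A row lasts 1/12 s, in which the tool goes at most 41.7 mm and 7.16 degrees, less where a joint would pass 70% of its speed; a pose out of reach is approached as far as the arm can. A call is refused whole if a number of a shift passes 1 or a number of a turn 1, either way. A call with a gripper value outside its range is refused whole. The fingers move at their own pace and stop on an object; the grip force is fixed at half the most. Time passes only in rows, so rows that do not move let the fingers close. It gives the time, the measured TCP pose, the force and the opening at its end, in the units of the state.
- arm.read_state(): the state, without advancing time (a new reading comes with each control period).
- optics.capture(name): name is "side" or "top" or "wrist"; returns a dict with "img" (420x560x3 uint8, red, green, blue), "K" (3x3 intrinsics, pixels), "T" (4x4, takes a point from camera to world coordinates); the wrist camera has in their place "mount" (4x4, takes a point from camera to tool coordinates, whose origin is the TCP and whose axes are the tool frame's). Camera axes: x right, y down, z forward; pixel columns grow to the right and rows downward; lengths in m; the calibration is good to about 2 mm. A picture is of the moment at which its call begins: read the wrist's pose just before it. There is no depth.
- arm.close_job(): hands the job in, once; it reports no verdict.
The state is a dict: "clock": time; "joint_positions": joint angles; "joint_velocities": joint speeds; "joint_torque": joint torques, N m; "tcp_pos": TCP position; "eef_rot": TCP orientation; "wrist_force": force on the tool from outside, world axes, zero at the start; "torque": the same for the moment, N m; "finger_gap": finger opening in m.
Only numpy, scipy, OpenCV 4.12 (cv2) and the standard library are available. Lean on these libraries where they do the work, as an engineer would, in place of code of your own. Each camera call takes 0.05 s, during which the arm holds its last target. There are 200 camera calls.

### The job

Fit the loose bayonet thumb slug into whichever of the two bench sleeves is empty (a resin ball plug stands in the other; leave it there): lugs down through the entry slots until its flange sits on the rim, then twist it clockwise seen from above an eighth of a turn (45 degrees, half-way to the lock) against the spring and keep holding it there in the gripper, so the fitter can mark it. Finish while still holding it, since it springs back if let go; never turn it as far as the lock click, and do not disturb the other things on the counter.

Things in the scene. Friction and masses are not known exactly. Their poses are not given: they have to be found in the camera images.
- slug: grey bayonet thumb slug, loose, standing upright, 85 to 170 g, 70 mm tall; origin at the centre of its underside, z up. Round body 31 mm diameter, foot tapered to 26 mm over 4 mm; two steel lugs along +x and -x, out to 22 mm from the axis, 8 mm wide, 15.5 to 21.5 mm up; flange 50 mm diameter, 32 to 38 mm up. Same after a half turn. Seated in a sleeve its origin is 12 mm above the sleeve's
- slug_bar (a point): middle of the slug's upright grip bar, on its axis 54 mm above its underside: bar 40 mm along the slug's x, 14 mm along y, 38 to 70 mm up. Two 3 mm wide steel pointers on the flange also lie along x, out to 29 mm
- sleeve_a: fixed round bench sleeve, 76 mm diameter, black, bright metal rim ring on top; origin at the centre of its underside, z up. Bore 34 mm diameter, its bottom 8 mm above the counter. Two entry slots 11.5 mm wide cut through the 8 mm thick ring to 25 mm radius, along this body's +x and -x; under it a groove lets the lugs turn clockwise from above (anticlockwise blocked after 5 deg)
- sleeve_b: fixed round bench sleeve, 76 mm diameter, black, bright metal rim ring on top; origin at the centre of its underside, z up. Bore 34 mm diameter, its bottom 8 mm above the counter. Two entry slots 11.5 mm wide cut through the 8 mm thick ring to 25 mm radius, along this body's +x and -x; under it a groove lets the lugs turn clockwise from above (anticlockwise blocked after 5 deg)
- sleeve_a_rim (a point): centre of sleeve_a's bore at the top of its rim, 44 mm above the counter. A brass block with a spring ball stands 6 mm above the rim, 35 mm out near the sleeve's -y side: it makes the lock click (resistance from 72 deg of turn, locked at 90)
- sleeve_b_rim (a point): centre of sleeve_b's bore at the top of its rim, 44 mm above the counter. A brass block with a spring ball stands 6 mm above the rim, 35 mm out near the sleeve's -y side: it makes the lock click (resistance from 72 deg of turn, locked at 90)
- spring_a (a joint): return spring inside sleeve_a, rad, 0 at rest. The lugs meet it after 0.13 rad of clockwise turn from the slots and then push it: slug turn = value + 0.13, so 0.65 at an eighth of a turn; the click begins at 1.13. Pushes back gently (0.05 N m at half-way) and turns a released slug back
- spring_b (a joint): return spring inside sleeve_b, rad, 0 at rest. The lugs meet it after 0.13 rad of clockwise turn from the slots and then push it: slug turn = value + 0.13, so 0.65 at an eighth of a turn; the click begins at 1.13. Pushes back gently (0.05 N m at half-way) and turns a released slug back
- plug: blue resin ball plug, plain cylinder 31 mm diameter, 60 mm long, 60 g, standing in the bore of one of the two sleeves and showing 24 mm above its rim; origin at the centre of its underside
- reamer: chrome pilot reamer lying on the counter, 155 mm long along its x, 18 mm thick; origin on the counter under its middle
- grip: grey rubber finger grip, ring 30 mm diameter, 28 mm tall, standing; origin at the centre of its underside
- gauge: black steel hole gauge, flat plate 50 x 140 x 5 mm (long along y) with three holes; origin at the centre of its underside
- walnut_box: fixed walnut box 130 x 200 x 55 mm, lid standing open to about 190 mm high on its +x edge, sizing slugs inside; origin at the centre of its underside
There are look-alikes about, which are no part of the job. Leave any orange look-alike of the slug alone.

How it is judged:
By the outcome, as a careful person would: the job done as asked, in the order asked, and still so for the second after the job is handed in, while the arm keeps its last pose, push and grip.
It also fails if it takes over 46 s, if anything falls off the work surface, if the arm or the gripper's body presses on something with over 40 N, if the wrist force passes 120 N, or if a joint passes its speed limit or range.

## Working session

There is one attempt and no reset: what is moved stays moved. The work goes in short steps, Python scripts to look and compute and a tool call to move; the robot and the scene stay as the last step left them, time stands still between calls to the robot, and variables do not carry over. Pictures are saved under pics/ and viewed, about 8 in all and at most 12, crops included, and the job is handed in when it is done.

Besides the shell and the picture viewer there is one more tool, called after "Call:" by a JSON object that holds its "api" and its "payload". send_rows: Moves the arm, as the interface text tells. Its arguments: {"type":"object","properties":{"slide":{"type":"array"},"roll":{"type":"array"},"hand":{"type":"array"}},"required":["slide","roll","hand"]}

```bash
mkdir -p pics; cat > h.py <<'E'
import numpy as np, cv2
from scipy.spatial.transform import Rotation as R
from workcell import arm, optics
def snap(n,out=None):
    s=arm.read_state(); d=optics.capture(n); d=dict(d)
    if n=="wrist":
        T=np.eye(4); T[:3,:3]=R.from_rotvec(s["eef_rot"]).as_matrix(); T[:3,3]=s["tcp_pos"]; d["T"]=T@np.array(d["mount"])
    if out:
        cv2.imwrite(f"pics/{out}.png",cv2.cvtColor(d["img"],cv2.COLOR_RGB2BGR)); np.savez(f"pics/{out}.npz",img=d["img"],K=d["K"],T=d["T"])
    return d
def ray(d,u,v,z):
    K,T=np.array(d["K"]),np.array(d["T"]); r=T[:3,:3]@np.linalg.solve(K,[u,v,1.]); o=T[:3,3]
    return o+r*(z-o[2])/r[2]
def proj(d,p):
    K,T=np.array(d["K"]),np.array(d["T"]); c=T[:3,:3].T@(np.asarray(p)-T[:3,3]); q=K@c; return q[:2]/q[2]
E
python3 - <<'E'
from h import *
s=arm.read_state()
for k in s: print(k,np.round(s[k],4))
for n in ("top","side","wrist"):
    d=snap(n,n+"0"); print(n,np.round(d["K"],1).tolist(),np.round(d["T"],3).tolist())
E
```

```text
clock 0.0
joint_positions [-1.4181  0.2212  1.5276 -0.      1.3947 -0.1261]
joint_velocities [ 0.0002  0.0012  0.0002 -0.0004 -0.0013  0.0009]
joint_torque [-1.00000e-04 -4.94613e+01 -3.87375e+01  6.97000e-02  5.73000e-02
 -2.00000e-04]
tcp_pos [ 0.1719 -0.6002  0.1999]
eef_rot [ 2.0729  0.2929 -2.073 ]
wrist_force [-0.0469 -0.2621  0.3015]
torque [ 0.0557 -0.0172 -0.0027]
finger_gap 0.087
top [[380.2, 0.0, 282.6], [0.0, 380.2, 211.7], [0.0, 0.0, 1.0]] [[0.023, -0.993, 0.115, 0.461], [-1.0, -0.022, 0.016, 0.107], [-0.013, -0.116, -0.993, 0.945], [0.0, 0.0, 0.0, 1.0]]
side [[546.6, 0.0, 281.5], [0.0, 546.6, 211.1], [0.0, 0.0, 1.0]] [[0.999, -0.032, 0.033, 0.483], [-0.046, -0.681, 0.731, -0.95], [-0.001, -0.732, -0.682, 1.062], [0.0, 0.0, 0.0, 1.0]]
wrist [[357.8, 0.0, 280.4], [0.0, 357.8, 208.6], [0.0, 0.0, 1.0]] [[0.275, -0.923, -0.268, 0.243], [-0.961, -0.265, -0.074, -0.58], [-0.002, 0.278, -0.961, 0.383], [0.0, 0.0, 0.0, 1.0]]
```

View pics/top0.png

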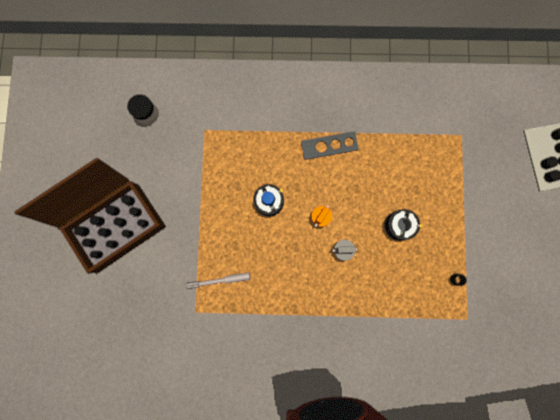

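View pics/side0.png

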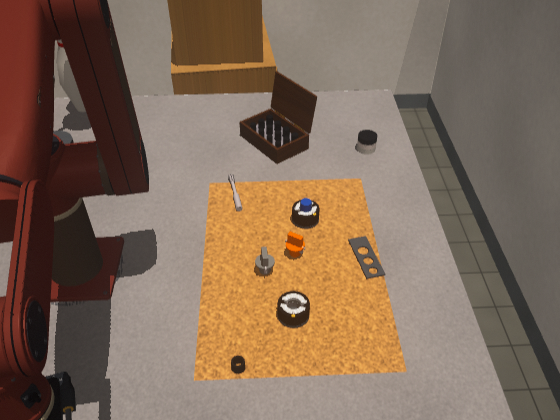

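The top view shows the plugged sleeve at about (268,199), the empty sleeve at (403,225), the grey slug at (344,250) and the orange look-alike at (321,216). I'll enlarge the slug and the empty sleeve in both views.

```bash
python3 - <<'E'
from h import *
t=cv2.imread("pics/top0.png"); s=cv2.imread("pics/side0.png")
f=lambda im,u,v,w,h,k: cv2.resize(im[v:v+h,u:u+w],None,fx=k,fy=k,interpolation=cv2.INTER_CUBIC)
# each 48x36 *8 = 384x288
a=np.hstack([f(t,320,232,48,36,8),f(t,380,207,48,36,8)])
b=np.hstack([f(s,240,240,48,36,8),f(s,270,288,48,36,8)])
cv2.imwrite("pics/crop1.png",np.vstack([a,b]))
for n,u,v,z in(("top",344.,249,.06),("top",403.5,225,.044),("top",268,199,.044),("top",321,216,.06),("side",294,303,.044)):
    d=np.load(f"pics/{n}0.npz"); print(n,u,v,ray(d,u,v,z).round(4))
E
```

```text
top 344.0 249 [ 0.4802 -0.0232  0.06  ]
top 403.5 225 [ 0.5403 -0.1658  0.044 ]
top 268 199 [0.5957 0.1569 0.044 ]
top 321 216 [0.5558 0.0309 0.06  ]
side 294 303 [ 0.5466 -0.172   0.044 ]
```

View pics/crop1.png

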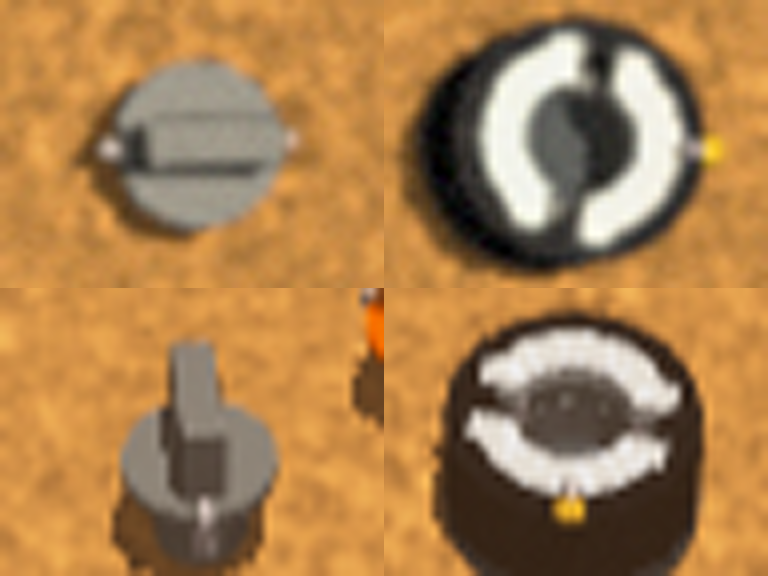

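The crop shows the slug's pointer tips at about (108,150) and (292,140) in the top panel. The sleeve's slots are at about (216,62) and (182,222), and its brass block is at (329,150).

```bash
python3 - <<'E'
from h import *
d=np.load("pics/top0.npz"); s=np.load("pics/side0.npz")
q=lambda d,o,x,y,z: ray(d,o[0]+(x+.5)/8-.5,o[1]+(y+.5)/8-.5,z)
p1=q(d,(320,232),108,150,.039);p2=q(d,(320,232),292,140,.039)
c=q(d,(320,232),200,145,.038); dv=p1-p2
print("slug",p1,p2,c,"mid",(p1+p2)/2,"len",np.linalg.norm(dv),"ang",np.degrees(np.arctan2(dv[1],dv[0])))
a=q(d,(380,207),216,62,.044);b=q(d,(380,207),182,222,.044);dv=a-b
r=q(d,(380,207),200,142,.044)
print("sleeve",a,b,(a+b)/2,r,np.linalg.norm(dv),"ang",np.degrees(np.arctan2(dv[1],dv[0])))
print("ball",q(d,(380,207),329,150,.05)-r)
# side
print("side slug flange",q(s,(240,240),200,462,.038)," sleeve slots")
a=q(s,(270,288),490-384,398-288,.044);b=q(s,(270,288),664-384,418-288,.044);dv=b-a
print(a,b,(a+b)/2,np.degrees(np.arctan2(dv[1],dv[0])))
st=arm.read_state(); print(R.from_rotvec(st["eef_rot"]).as_matrix().round(3))
E
```

```text
slug [ 4.76937691e-01 -4.31945472e-04  3.90000000e-02] [ 0.48114278 -0.05475568  0.039     ] [ 0.47906067 -0.02774772  0.038     ] mid [ 0.47904024 -0.02759381  0.039     ] len 0.05448624925122931 ang 94.42632344292011
sleeve [ 0.56597847 -0.17340075  0.044     ] [ 0.51822709 -0.16273581  0.044     ] [ 0.54210278 -0.16806828  0.044     ] [ 0.5420385  -0.16834718  0.044     ] 0.048927860828344105 ang -12.589987383292899
ball [-0.00205756 -0.03587007  0.006     ]
side slug flange [ 0.47891577 -0.14756228  0.038     ]  sleeve slots
[ 0.52096614 -0.16590708  0.044     ] [ 0.57081731 -0.17546471  0.044     ] [ 0.54589172 -0.17068589  0.044     ] -10.853234158841953
[[-0.     0.275 -0.961]
 [ 0.001 -0.961 -0.275]
 [-1.    -0.002 -0.   ]]
```

Call:
{"api": "send_rows", "payload": {"slide": [[0, 0, 0], [0, 0, 0], [0, 0, 0], [0, 0, 0], [0, 0, 0], [0, 0, 0], [0, 0, 0], [0, 0, 0], [0, 0, 0], [0, 0, 0], [0, 0, 0], [0, 0, 0]], "roll": [-1, -1, -1, -1, -1, -1, -1, -1, -1, -1, -1, -1], "hand": [0, 0, 0, 0, 0, 0, 0, 0, 0, 0, 0, 0]}}

```text
clock: 1.15
tcp_pos: [0.172, -0.6006, 0.2005]
eef_rot: [1.232, 1.195, -1.231]
wrist_force: [-0.3, 0.0, -0.7]
finger_gap: 0.0872
```

Call:
{"api": "send_rows", "payload": {"slide": [[0, 0, 0], [0, 0.92, -0.92], [0, 0.92, -0.92], [0, 0.92, -0.92], [0, 0.92, -0.92], [0, 0.92, -0.92], [0, 0.92, -0.92], [0, 0.92, -0.92], [0, 0.92, -0.92], [0, 0.92, -0.92], [0, 0.92, -0.92], [0, 0.92, -0.92]], "roll": [-1, 0, 0, 0, 0, 0, 0, 0, 0, 0, 0, 0], "hand": [0, 0, 0, 0, 0, 0, 0, 0, 0, 0, 0, 0]}}

```text
clock: 2.15
tcp_pos: [0.4737, -0.2532, 0.201]
eef_rot: [1.158, 1.241, -1.158]
wrist_force: [0.2, -0.4, 0.5]
finger_gap: 0.0871
```

Call:
{"api": "send_rows", "payload": {"slide": [[0, 0, 0], [0, 0, 0], [0, 0, 0]], "roll": [0, 0, 0], "hand": [0, 0, 0]}}

```text
clock: 2.4
tcp_pos: [0.4725, -0.2551, 0.2007]
eef_rot: [1.157, 1.242, -1.158]
wrist_force: [-0.5, -0.1, 0.6]
finger_gap: 0.0868
```

Call:
{"api": "send_rows", "payload": {"slide": [[0, 0.64, -0.68], [0, 0.64, -0.68], [0, 0.64, -0.68], [0, 0, 0], [0, 0, 0], [0, 0, 0]], "roll": [0, 0, 0, 0, 0, 0], "hand": [0, 0, 0, 0, 0, 0]}}

```text
clock: 2.9
tcp_pos: [0.5429, -0.1699, 0.2007]
eef_rot: [1.158, 1.241, -1.16]
wrist_force: [0.3, -0.3, -0.4]
finger_gap: 0.0872
```

```bash
python3 - <<'E'
from h import *
d=snap("wrist","w1"); s=arm.read_state(); M=R.from_rotvec(s["eef_rot"]).as_matrix()
print(s["tcp_pos"],np.degrees(np.arctan2(M[1,1],M[0,1])),proj(d,[.542,-.168,.044]),proj(d,[.479,-.0276,.05]))
u,v=proj(d,[.542,-.168,.044]).astype(int); x0,y0=max(0,u-95),max(0,v-70); print(x0,y0)
im=cv2.imread("pics/w1.png")[y0:y0+140,x0:x0+190]
cv2.imwrite("pics/w1c.png",cv2.resize(im,None,fx=4,fy=4,interpolation=cv2.INTER_CUBIC))
E
```

```text
[ 0.54274083 -0.17014339  0.20078532] 3.8503028488560234 [281.85486886 184.88776426] [218.7934549   18.76761189]
186 114
```

View pics/w1c.png

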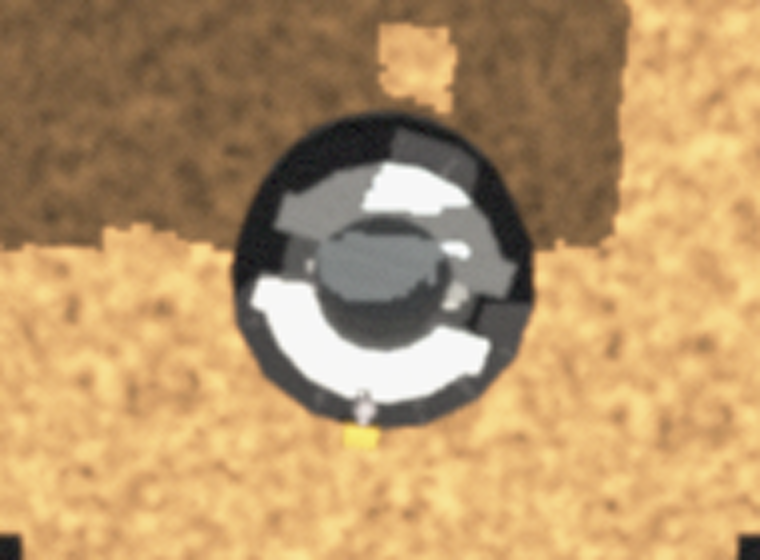

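The crop shows the sleeve rim centre near (382,283), with slot mouths at left about (265,252) and right about (505,320). I'll overlay a model of the ring and slots to check this.

```bash
python3 - <<'E'
from h import *
d=np.load("pics/w1.npz"); q=lambda x,y,z:ray(d,186+(x+.5)/4-.5,114+(y+.5)/4-.5,z)
a=q(265,252,.044);b=q(503,320,.044);print(a,b,(a+b)/2,np.degrees(np.arctan2(*(b-a)[1::-1])),np.linalg.norm(b-a))
print("c",q(382,283,.044),"ball",q(361,436,.05))
im=cv2.resize(cv2.imread("pics/w1.png")[114:254,186:376],None,fx=4,fy=4,interpolation=cv2.INTER_CUBIC)
def draw(im,c,ang):
    P=lambda r,t:((proj(d,[c[0]+np.cos(t)*r,c[1]+np.sin(t)*r,.044])-[186,114]+.5)*4-.5)
    for r in(.017,.027): cv2.polylines(im,[np.int32([P(r,t) for t in np.linspace(0,6.283,80)])],True,(0,0,255),1)
    e=np.radians(ang)
    for s in(-1,1):
        for k in(0,np.pi):
            L=[P(np.hypot(x,.00575),e+k+s*np.arctan2(.00575,x)) for x in(.016,.025)]
            cv2.polylines(im,[np.int32(L)],False,(0,255,0),1)
    return im
i1=draw(im.copy(),(.542,-.168),-12);i2=draw(im.copy(),(.542,-.168),-16)
cv2.imwrite("pics/ov.png",cv2.resize(np.hstack([i1[90:430,210:560],i2[90:430,210:560]]),None,fx=1.14,fy=1.14))
E
```

```text
[ 0.51258474 -0.16185292  0.044     ] [ 0.57138521 -0.17473082  0.044     ] [ 0.54198498 -0.16829187  0.044     ] -12.353308584040608 0.06019415191014798
c [ 0.54125838 -0.16754137  0.044     ] ball [ 0.53864454 -0.20489443  0.05      ]
```

View pics/ov.png

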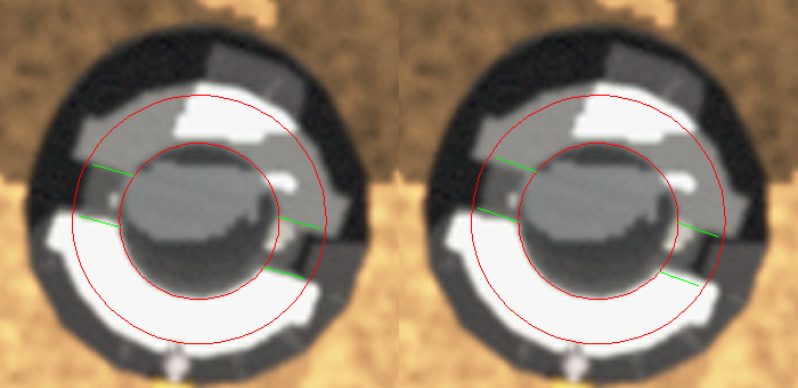

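The left overlay, at -12° and centre (0.542, -0.168), fits the ring and slots well. Next I'll look at the slug from above.

Call:
{"api": "send_rows", "payload": {"slide": [[0, -0.34, -0.92], [0, -0.34, -0.92], [0, -0.34, -0.92], [0, -0.34, -0.92], [0, 0, 0], [0, 0, 0], [0, 0, 0]], "roll": [0, 0, 0, 0, 0, 0, 0], "hand": [0, 0, 0, 0, 0, 0, 0]}}

```text
clock: 3.53
tcp_pos: [0.4795, -0.0268, 0.2015]
eef_rot: [1.159, 1.239, -1.159]
wrist_force: [0.1, 0.2, -0.5]
finger_gap: 0.0867
```

```bash
python3 - <<'E'
from h import *
d=snap("wrist","w2"); s=arm.read_state(); M=R.from_rotvec(s["eef_rot"]).as_matrix()
print(s["tcp_pos"],np.degrees(np.arctan2(M[1,1],M[0,1])))
u,v=proj(d,[.479,-.0276,.05]).astype(int); x0,y0=max(0,u-60),max(0,v-50); print(x0,y0)
k=7
im=cv2.resize(cv2.imread("pics/w2.png")[y0:y0+85,x0:x0+114],None,fx=k,fy=k,interpolation=cv2.INTER_CUBIC)
def draw(c,ang):
    e=np.radians(ang)
    P=lambda x,y,z:((proj(d,[c[0]+np.cos(e)*x-np.sin(e)*y,c[1]+np.sin(e)*x+np.cos(e)*y,z])-[x0,y0]+.5)*k-.5)
    cv2.polylines(im,[np.int32([P(.025*np.cos(t),.025*np.sin(t),.038) for t in np.linspace(0,6.283,80)])],True,(0,0,255),1)
    for z in(.07,): cv2.polylines(im,[np.int32([P(x,y,z) for x,y in((-.02,-.007),(.02,-.007),(.02,.007),(-.02,.007))])],True,(0,255,0),1)
    cv2.polylines(im,[np.int32([P(x,y,.0385) for x,y in((-.029,-.0015),(.029,-.0015),(.029,.0015),(-.029,.0015))])],True,(255,0,0),1)
draw((.479,-.0276),94.4)
cv2.imwrite("pics/w2c.png",im)
E
```

```text
[ 0.4796776  -0.02702204  0.20136966] 3.860917171943003
221 138
```

View pics/w2c.png

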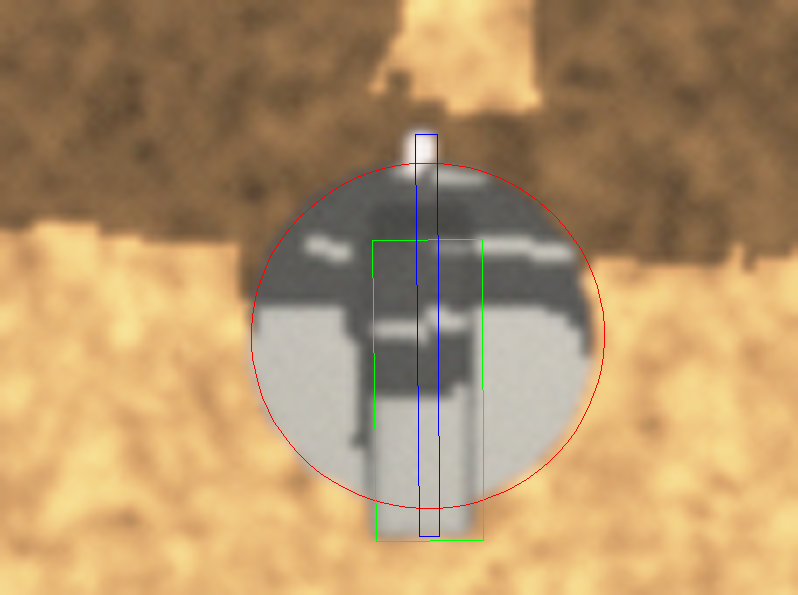

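The overlay shows the slug about 1 mm left of and 1 mm above my prediction, with the angle agreeing, so its centre is near (0.478, -0.027). I'll descend and grip the bar.

Call:
{"api": "send_rows", "payload": {"slide": [[0.9, -0.04, 0], [0.9, 0, 0], [0.8, 0, 0], [0.6, 0, 0], [0.4, 0, 0], [0.2, 0, 0], [0.18, 0, 0], [0, 0, 0], [0, 0, 0]], "roll": [0, 0, 0, 0, 0, 0, 0, 0, 0], "hand": [0, 0, 0, 0, 0, 0, 0, 0, 0]}}

```text
clock: 4.33
tcp_pos: [0.4785, -0.0261, 0.0425]
eef_rot: [1.159, 1.24, -1.158]
wrist_force: [0.2, 0.2, 0.2]
finger_gap: 0.0868
```

Call:
{"api": "send_rows", "payload": {"slide": [[0, 0, 0], [0, 0, 0], [0, 0, 0], [0, 0, 0], [0, 0, 0], [0, 0, 0], [0, 0, 0], [0, 0, 0], [0, 0, 0], [0, 0, 0], [0, 0, 0], [0, 0, 0]], "roll": [0, 0, 0, 0, 0, 0, 0, 0, 0, 0, 0, 0], "hand": [0.3, 0.5, 0.6, 0.7, 0.8, 1, 1, 1, 1, 1, 1, 1]}}

```text
clock: 5.33
tcp_pos: [0.4778, -0.0254, 0.0418]
eef_rot: [1.158, 1.241, -1.158]
wrist_force: [0.3, -0.2, -1.2]
finger_gap: 0.015
```

Call:
{"api": "send_rows", "payload": {"slide": [[-0.5, 0, 0], [-1, 0, 0], [-1, 0, 0], [0, 0.34, 0.92], [0, 0.34, 0.92], [0, 0.34, 0.92], [0, 0.33, 0.9], [0, 0, 0]], "roll": [0, 0, 0, 0, 0, 0, 0, 0], "hand": [1, 1, 1, 1, 1, 1, 1, 1]}}

```text
clock: 6.0
tcp_pos: [0.5436, -0.1738, 0.1418]
eef_rot: [1.159, 1.236, -1.161]
wrist_force: [-1.7, 0.5, -1.0]
finger_gap: 0.0135
```

Call:
{"api": "send_rows", "payload": {"slide": [[0, 0, 0], [0, 0, 0], [0, 0, 0], [0, 0, 0], [0, 0, 0], [0, 0, 0], [0, 0, 0], [0, 0, 0], [0, 0, 0], [0, 0, 0], [0, 0, 0], [0, 0, 0]], "roll": [-1, -1, -1, -1, -1, -1, -1, -1, -1, -1, -1, -1], "hand": [1, 1, 1, 1, 1, 1, 1, 1, 1, 1, 1, 1]}}

```text
clock: 7.0
tcp_pos: [0.5413, -0.1674, 0.1413]
eef_rot: [0.188, 1.564, -0.188]
wrist_force: [0.0, -1.1, -1.3]
finger_gap: 0.0131
```

Call:
{"api": "send_rows", "payload": {"slide": [[0, 0, 0], [0, 0, 0], [0, 0, 0], [0, 0, 0]], "roll": [-0.32, 0, 0, 0], "hand": [1, 1, 1, 1]}}

```text
clock: 7.33
tcp_pos: [0.5416, -0.1675, 0.1416]
eef_rot: [0.167, 1.565, -0.167]
wrist_force: [0.1, -0.0, -1.6]
finger_gap: 0.0134
```

```bash
cat >> h.py <<'E'
def ov(d,out,tcp,yaw,off,box,k,h=.042,sl=True):
    """overlay slug held (origin h below tcp, off = along tool z) and sleeve"""
    x0,y0,w,hh=box
    im=cv2.resize(cv2.cvtColor(d["img"],cv2.COLOR_RGB2BGR)[y0:y0+hh,x0:x0+w],None,fx=k,fy=k,interpolation=cv2.INTER_CUBIC)
    e=np.radians(yaw+90); c=np.array([tcp[0]+off*np.cos(e-np.pi),tcp[1]+off*np.sin(e-np.pi),tcp[2]-h])
    def pl(c,e,pts,col):
        q=[((proj(d,[c[0]+np.cos(e)*x-np.sin(e)*y,c[1]+np.sin(e)*x+np.cos(e)*y,c[2]+z])-[x0,y0]+.5)*k-.5) for x,y,z in pts]
        cv2.polylines(im,[np.int32(q)],True,col,1)
    t=np.linspace(0,2*np.pi,80); ci=lambda r,z:[(r*np.cos(a),r*np.sin(a),z) for a in t]
    pl(c,e,ci(.025,.038),(0,0,255)); pl(c,e,ci(.0155,.004),(255,0,255))
    pl(c,e,[(-.029,-.0015,.0385),(.029,-.0015,.0385),(.029,.0015,.0385),(-.029,.0015,.0385)],(255,0,0))
    pl(c,e,[(-.02,-.007,.07),(.02,-.007,.07),(.02,.007,.07),(-.02,.007,.07)],(0,255,0))
    if sl:
        s=np.array([.542,-.168,0]); pl(s,0,ci(.017,.044),(255,255,0)); pl(s,np.radians(-12.2),[(-.025,-.00575,.044),(.025,-.00575,.044),(.025,.00575,.044),(-.025,.00575,.044)],(255,255,0))
    return im
def pose():
    s=arm.read_state(); M=R.from_rotvec(s["eef_rot"]).as_matrix(); return np.array(s["tcp_pos"]),np.degrees(np.arctan2(M[1,1],M[0,1])),s
E
python3 - <<'E'
from h import *
tcp,yaw,s=pose(); print(tcp,yaw,s["wrist_force"],s["finger_gap"],s["joint_positions"])
a=snap("side","s3"); b=snap("wrist","w3"); t=snap("top","t3")
def bx(d,w,h,z=.05):
    u,v=proj(d,tcp-[0,0,z]).astype(int); return (max(0,u-w//2),max(0,v-h//2),w,h)
A=bx(a,80,100); B=bx(b,100,100); print(A,B)
i=ov(a,"",tcp,yaw,.0012,A,5); j=cv2.resize(ov(b,"",tcp,yaw,.0012,B,4),(400,400))
j=np.vstack([j,np.zeros((100,400,3),np.uint8)])
cv2.imwrite("pics/c3.png",np.hstack([i,j]))
E
```

```text
[ 0.54159197 -0.16753045  0.14163873] 77.8171580798761 [ 0.05105872 -0.04793849 -1.55733328] 0.013421693754905074 [-4.39123857e-01  1.32583606e-01  1.74091421e+00  5.77405307e-05
  1.26852514e+00 -1.79730671e+00]
(np.int64(251), np.int64(238), 80, 100) (np.int64(230), np.int64(173), 100, 100)
```

View pics/c3.png

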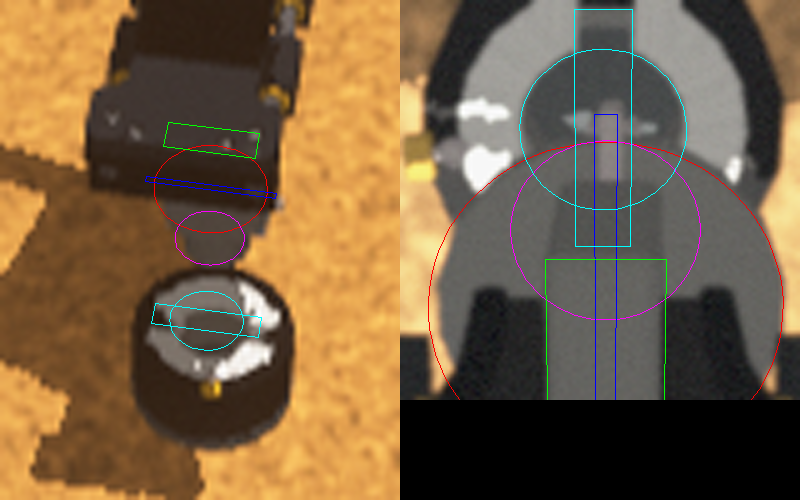

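The left panel shows the slug's foot where predicted, so it did not slip. In the right panel the pointer tip is at y≈100 against a predicted 114. I'll enlarge the wrist image without overlays to settle that.

```bash
python3 - <<'E'
from h import *
im=cv2.imread("pics/w3.png")[173:273,215:345]
cv2.imwrite("pics/w3c.png",cv2.resize(im,None,fx=6,fy=6,interpolation=cv2.INTER_CUBIC))
E
```

```text
(no output)
```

View pics/w3c.png

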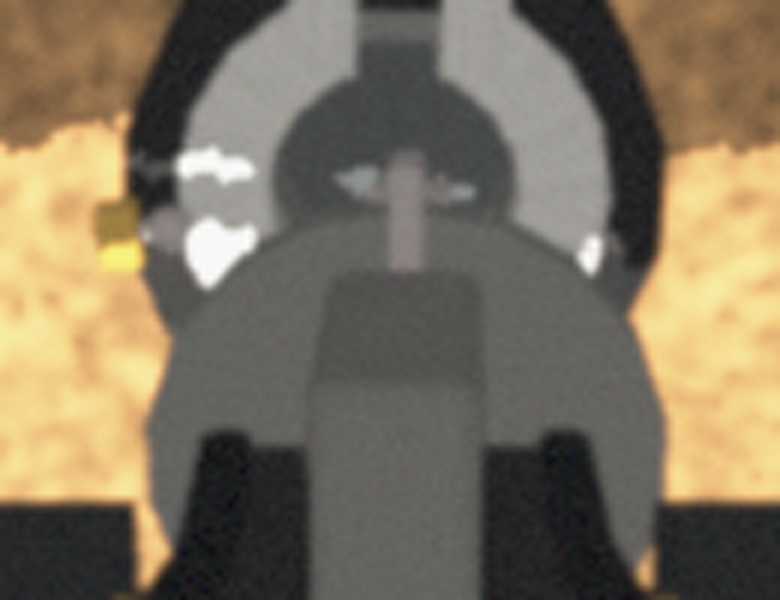

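```bash
cat > fit.py <<'E'
from h import *
from scipy.optimize import least_squares
d=np.load("pics/w3.npz"); tcp=np.array([.5416,-.1675,.1416]); yaw=77.82
x0,y0,k=215,173,6; e=np.radians(yaw+90)
def P(c,x,y,z): return (proj(d,[c[0]+np.cos(e)*x-np.sin(e)*y,c[1]+np.sin(e)*x+np.cos(e)*y,c[2]+z])-[x0,y0]+.5)*k-.5
t=np.linspace(0,2*np.pi,200)
def res(p,hfix=None):
    off,lat=p[:2]; h=hfix or p[2]
    zt=np.array([np.cos(e-np.pi),np.sin(e-np.pi)]); yt=np.array([np.cos(e-np.pi/2),np.sin(e-np.pi/2)])
    c=np.r_[tcp[:2]+off*zt+lat*yt,tcp[2]-h]
    F=np.array([P(c,.025*np.cos(a),.025*np.sin(a),.038) for a in t])
    far=.02; s=1
    A=[P(c,far*s,y,.07) for y in(-.007,.007)]; B=[P(c,far*s,y,.038) for y in(-.007,.007)]; tip=P(c,.029*s,0,.038)
    return np.array([F[:,1].min()-213,F[:,0].min()-150,F[:,0].max()-665,np.mean([a[1] for a in A])-380,min(a[0] for a in A)-310,max(a[0] for a in A)-483,np.mean([b[1] for b in B])-272,tip[1]-150,tip[0]-406])
if __name__=="__main__":
  for hf in(None,.042,.044):
    r=least_squares(lambda p:res(p,hf),[0,0,.042],loss="soft_l1",f_scale=5,x_scale=.001); print(hf,(r.x*1000).round(2),r.fun.round(1))
  print("zero",res([0,0,.042]).round(1))
E
python3 fit.py
```

```text
None [ 2.62  0.31 47.65] [-1.7 -6.1 -4.1  1.   6.1  8.5 -9.6 20.  -3.3]
0.042 [ 0.74  0.14 42.  ] [ -4.6 -15.4   1.9   3.6   1.    9.7 -11.   15.7  -5. ]
0.044 [ 1.4  0.2 42. ] [ -3.6 -12.1  -0.3   2.6   2.8   9.2 -10.5  17.2  -4.4]
zero [-12.5 -17.1   0.7  -5.4  -0.9   8.  -18.7   7.8  -6.6]
```

Call:
{"api": "send_rows", "payload": {"slide": [[0.5, -0.01, -0.013], [0.5, 0, 0], [0.4, 0, 0], [0.2, 0, 0], [0.12, 0, 0], [0, 0, 0], [0, 0, 0]], "roll": [0, 0, 0, 0, 0, 0, 0], "hand": [1, 1, 1, 1, 1, 1, 1]}}

```text
clock: 8.07
tcp_pos: [0.5415, -0.1681, 0.0736]
eef_rot: [0.166, 1.564, -0.166]
wrist_force: [0.2, -0.6, -1.2]
finger_gap: 0.0135
```

Call:
{"api": "send_rows", "payload": {"slide": [[0.06, 0, 0], [0.06, 0, 0], [0.06, 0, 0], [0, 0, 0], [0, 0, 0]], "roll": [0, 0, 0, 0, 0], "hand": [1, 1, 1, 1, 1]}}

```text
clock: 8.48
tcp_pos: [0.5412, -0.168, 0.0658]
eef_rot: [0.166, 1.564, -0.166]
wrist_force: [-0.2, -0.1, -2.0]
finger_gap: 0.0135
```

Call:
{"api": "send_rows", "payload": {"slide": [[0.06, 0, 0], [0.06, 0, 0], [0.06, 0, 0], [0.05, 0, 0], [0, 0, 0], [0, 0, 0]], "roll": [0, 0, 0, 0, 0, 0], "hand": [1, 1, 1, 1, 1, 1]}}

```text
clock: 8.98
tcp_pos: [0.5409, -0.1679, 0.0563]
eef_rot: [0.166, 1.565, -0.166]
wrist_force: [-0.2, 0.3, -1.2]
finger_gap: 0.0134
```

Call:
{"api": "send_rows", "payload": {"slide": [[0.02, 0, 0], [0.02, 0, 0], [0.02, 0, 0], [0, 0, 0], [0, 0, 0]], "roll": [0, 0, 0, 0, 0], "hand": [1, 1, 1, 1, 1]}}

```text
clock: 9.4
tcp_pos: [0.5413, -0.168, 0.0544]
eef_rot: [0.166, 1.564, -0.166]
wrist_force: [-0.3, 1.2, 0.8]
finger_gap: 0.0138
```

Call:
{"api": "send_rows", "payload": {"slide": [[0.02, 0, 0], [0.02, 0, 0], [0, 0, 0], [0, 0, 0], [0, 0, 0]], "roll": [0, 0, 0, 0, 0], "hand": [1, 1, 1, 1, 1]}}

```text
clock: 9.82
tcp_pos: [0.5417, -0.1677, 0.0541]
eef_rot: [0.166, 1.564, -0.166]
wrist_force: [-3.0, 3.4, 9.8]
finger_gap: 0.0135
```

```bash
python3 - <<'E'
from h import *
tcp,yaw,s=pose(); print(tcp,yaw,s["wrist_force"],s["torque"],s["finger_gap"])
E
```

```text
[ 0.54169032 -0.16772298  0.05412202] 77.89958206449003 [-2.97334164  3.44756096  9.78426318] [ 0.51303971  0.46376624 -0.06056246] 0.013547913596503043
```

The slug is seated: contact at TCP z = 0.054 with about 10 N. I'll ease the push slightly and start the twist.

Call:
{"api": "send_rows", "payload": {"slide": [[-0.015, 0, 0], [0, 0, 0], [0, 0, 0], [0, 0, 0], [0, 0, 0], [0, 0, 0], [0, 0, 0], [0, 0, 0], [0, 0, 0], [0, 0, 0]], "roll": [0, 0.5, 0.5, 0.5, 0.5, 0.5, 0.5, 0.5, 0, 0], "hand": [1, 1, 1, 1, 1, 1, 1, 1, 1, 1]}}

```text
clock: 10.65
tcp_pos: [0.5422, -0.1683, 0.0542]
eef_rot: [0.451, 1.521, -0.451]
wrist_force: [1.5, 0.2, 5.2]
finger_gap: 0.0133
```

```bash
python3 - <<'E'
from h import *
tcp,yaw,s=pose(); print(tcp,yaw,s["wrist_force"],s["torque"],s["finger_gap"])
E
```

```text
[ 0.54222829 -0.16825266  0.05423333] 56.987760360138296 [1.54592779 0.15488547 5.19791542] [ 0.14771131 -0.35281383  0.02394878] 0.013329064679810706
```

Call:
{"api": "send_rows", "payload": {"slide": [[0, 0, 0], [0, 0, 0], [0, 0, 0], [0, 0, 0], [0, 0, 0], [0, 0, 0], [0, 0, 0], [0, 0, 0], [0, 0, 0], [0, 0, 0]], "roll": [0.5, 0.5, 0.5, 0.5, 0.5, 0.5, 0.5, 0.5, 0, 0], "hand": [1, 1, 1, 1, 1, 1, 1, 1, 1, 1]}}

```text
clock: 11.48
tcp_pos: [0.5422, -0.1678, 0.0542]
eef_rot: [0.776, 1.426, -0.774]
wrist_force: [1.6, 2.0, 6.2]
finger_gap: 0.0134
```

```bash
python3 - <<'E'
from h import *
tcp,yaw,s=pose(); print(tcp,yaw,s["wrist_force"],s["torque"],s["finger_gap"])
w=snap("wrist","w4"); a=snap("side","s4")
u,v=proj(w,tcp).astype(int); u2,v2=proj(a,tcp).astype(int); print(u,v)
i=cv2.resize(cv2.imread("pics/w4.png")[140:240,215:345],None,fx=4,fy=4,interpolation=cv2.INTER_CUBIC)
j=cv2.resize(cv2.imread("pics/s4.png")[v2-40:v2+60,u2-35:u2+35],None,fx=4,fy=4,interpolation=cv2.INTER_CUBIC)
cv2.imwrite("pics/c4.png",np.hstack([i,j]))
E
```

```text
[ 0.54224426 -0.16782651  0.05418297] 33.000355971317084 [1.62186463 1.98144207 6.15539101] [ 0.32192218 -0.34606142  0.1341344 ] 0.013429416540725096
283 250
```

View pics/c4.png

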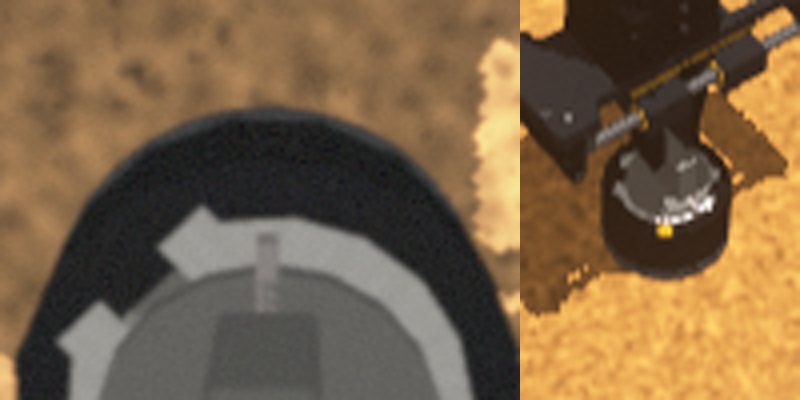

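The wrist view shows the flange on the rim, the pointer tip at (267,236) along the tool axis, and the slot mouth at about (131,274) to the upper left. I'll measure the angle between them.

```bash
python3 - <<'E'
from h import *
d=np.load("pics/w4.npz"); q=lambda x,y,z:ray(d,215+(x+.5)/4-.5,140+(y+.5)/4-.5,z)
c=np.array([.542,-.168,0])
A=lambda p:np.degrees(np.arctan2(p[1]-c[1],p[0]-c[0]))
for m in((131,274),(128,271),(134,277)):
    print("slot",A(q(*m,.044)))
t=q(267,236,.0505);b=q(267,300,.0505); print("ptr",A(t),np.degrees(np.arctan2(*(t-b)[1::-1])),np.hypot(*(t-c)[:2]))
E
```

```text
slot 165.6552014330428
slot 165.6636675195238
slot 165.64636733896322
ptr 124.21418726794428 123.028355172144 0.02859929823491416
```

```bash
python3 - <<'E'
from h import *
tcp,yaw,s=pose(); print(s["clock"],tcp,yaw,s["wrist_force"],s["finger_gap"])
print(arm.close_job())
E
```

```text
11.5833 [ 0.54228224 -0.1678665   0.05422967] 33.00561256246744 [1.45275419 2.624662   6.05285782] 0.013342855757175066
the job is handed in; nothing more can be done
None
```

The slug is in the empty sleeve, twisted about 45° clockwise and still held in the gripper. I handed the job in at 11.6 s.

- **Seating:** I gripped the grey slug by its bar and lined its lugs up with the slots. It went down without resistance until the flange met the rim at TCP z = 0.054 m, as expected. I eased the push from about 10 N to about 6 N before twisting.
- **Twist:** the tool turned 44.9°, and the pointers in the last wrist picture line up with the gripper, so the slug did not slip in the grip. That is well short of the lock click at 72°.
- **Disagreement:** in that last picture the slot reads 165.7°, against about 168° from the earlier views. The true turn is therefore between about 41° and 45°; I trust about 45° because most readings agree on it. When the slug was first lifted, its pointer tip also read about 2 mm off the wrist-camera prediction, but the fit went in freely.
- **Other items:** I did not move near the plug, the orange look-alike or the rest of the counter, but I took no final picture to check they were undisturbed.

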